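# Set and lock the wing of a sloped test jig behind its sliding guard

## Robot

A 6-joint arm with a two-finger parallel gripper is mounted at the origin on the work surface. World frame = base frame: x ahead of the robot, y to its left, z up, the work surface at z = 0. Lengths are in mm, angles in rad, forces in N, time in s.
With the tool pointing down it reaches from about 250 to 800 mm from the base axis. Payload 8.5 kg.
Tool frame: the origin (TCP) lies at the very end of the fingers, on their centre line; the grasp point (between the pads) lies 19 mm behind it; z points along the fingers, y is the line along which they close (so a half turn about z gives the same grasp; the last joint's range is limited). The gripper opens to 85 mm and grips with 20 to 120 N. Pads are 22 mm wide; open, the fingers measure 114 mm over their backs; the gripper's body (76 mm by 85 mm) begins 54 mm behind the grasp point. The pads swing forward as they close: fully open they stand 13 mm farther back than shut.
Start: joints at [1.31, 0.238, -0.013, 1.319, 0, 1.571], TCP at [135.359, 507.201, 193.576] pointing down, gripper open.
Joint ranges: [-2.66, 2.66], [-1.03, 1.9], [-1.14, 1.46], [-1.82, 2.27], [-1.45, 1.34], [-3.14, 3.14]. Speed limits (rad/s): [2.22, 2.22, 2.79, 3.14, 3.14, 3.14].

## Interface

Orientations are given as [roll, pitch, yaw] about the fixed x, y, z axes, in that order (R = Rz(yaw) Ry(pitch) Rx(roll)).
In Python, from bench import bot, kin, viewer, nets gives the robot as it stands. The module is installed in compiled form; this text tells all that it offers. Calls block until the motion is done:
- bot.movep(position, orientation): joint-space move of the TCP to a pose.
- bot.line_to(position, attitude=None, max_speed=150, until_force=None): straight line of the TCP; attitude=None keeps the orientation; max_speed is the mean speed in mm/s. With until_force (N) it stops when the force on the tool has changed by that much, and returns True; else False.
- bot.movej(angles): joint-space move.
- bot.grip(opening, strength=None): finger opening in mm; strength is the grip in N (None keeps the last); returns when the fingers have stopped.
- bot.pause(seconds).
- kin.inverse_kinematics(position, orientation): joint angles nearest the present ones, or None.
- bot.sense(): the state.
- viewer.read_camera(name): name is "side" or "top" or "wrist"; returns a dict with "img" (384x512x3 uint8, red, green, blue), "intrinsics" (3x3 intrinsics, pixels), "extrinsics" (4x4, takes a point from camera to world coordinates); the wrist camera has in their place "mount" (4x4, takes a point from camera to tool coordinates, whose origin is the TCP and whose axes are the flange's). Camera axes: x right, y up, looking along -z (the intrinsics and any distortion apply to the point x, -y, -z); pixel columns grow to the right and rows downward; lengths in mm; the calibration is good to about 2 mm. A picture is of the moment at which its call begins: read the wrist's pose just before it. There is no depth.
A pose or a line that the arm cannot do raises bot.Unreachable and nothing moves.
- bot.close_job(): hands the job in; it is judged then, once.
Trained networks look in the newest picture that a camera, given by its name, has taken for a name from the list of things; names that differ only in an ending like _2 or _b are one class to them, and where a whole thing is asked for, a point or a joint stands for the part that bears it (a point fixed in the world has none). Each returns a list of dicts, best first, with "confidence" (0 to 1); they miss things now and then, are a little off and sometimes report something else, mostly with a low value. They report only what shows in the picture. A call takes as long as a camera call.
- nets.outline_of(camera, query): "region" (384x512 bool, what is visible of it) and "at" ([column, row] in pixels, amid what is visible of it).
The state is a dict: "time_s": time; "joints": joint angles; "qvel": joint speeds; "joint_torque": joint torques, N m; "ee_pos": TCP position; "tool_rot": TCP orientation; "force": force on the tool from outside, world axes, zero at the start; "wrist_torque": the same for the moment, N m; "grip_width": finger opening in mm; "finger_force": force on a finger pad.
Only numpy, scipy, OpenCV 4.12 (cv2) and the standard library are available. Lean on these libraries where they do the work, as an engineer would, in place of code of your own. Each camera call takes 0.05 s, during which the arm holds its last target. There are 200 camera calls.

## Task

Slide the clear guard of the sloped test jig aside, turn the locking wing until its key stands over the notch in the collar, and push the wing fully down so that the key sits home in the notch. Then slide the guard fully shut again and let go, leaving the other things on the table where they are.

Things in the scene. Friction and masses are not known exactly. Their poses are not given: they have to be found in the camera images.
- jig: Fixed grey test jig, 180 x 320 mm, its flat deck sloped 25 degrees down towards the robot. Origin: centre of its underside; x to the high far edge, y along the deck, z up. Deck middle 85 mm above the origin, deck normal (-0.423, 0, 0.906) in jig axes. Collar, wing and shut guard are centred on the deck 75 mm to -y of the middle; a circuit board is fixed at +y.
- guard (a joint): Position of the guard along its track in m: 0 fully shut (over the wing), 0.150 fully open, sliding along the jig's +y; about 3 N of friction, stays where it is left.
- guard_fin (a point): Centre of the black fin, the guard's handle, 93 mm off the deck: 70 mm long up the slope (x), 14 mm thick along the track (y), 40 mm tall along the deck normal (z). It stands on the middle of the guard: a clear hood, 159 mm up the slope, 130 mm along the track, top plate 68 to 73 mm off the deck, open at both track ends.
- wing_grip (a point): Middle of the aluminium wing's bar, on the turning axis. z: turning axis (deck normal); x: along the bar to the key. Bar 16 mm thick (y), 32 mm tall (z), from 28 mm behind to 41 mm ahead of the axis, pointed end ahead. Turns either way without stop, stays where left. 33 mm off the deck when home, 42 to 45 mm at the start; pushing it down along z takes about 4 N.
- wing_key (a point): Middle of the lower end of the wing's key, 36 mm from the turning axis. The key is a block 9 mm wide and 19 mm long, hanging 12 mm below the bar under the wing's longer, pointed end; it lands on the collar unless it stands over the notch. Axes as wing_grip.
- notch (a point): Where wing_key must come: in the notch of the dark steel collar, 36 mm from the turning axis, 5 mm off the deck; x outward along the notch, z deck normal. Collar: fixed ring, 60 mm inner and 84 mm outer diameter, 14 mm high, one notch 12 mm wide between two straight cheeks that stick out to 56 mm from the axis.
- tape_roll: Loose roll of black tape, 90 mm diameter, 22 mm high, origin centre of its underside. To be left alone.
- bit_case: Loose black case of screwdriver bits, 100 x 165 x 24 mm, origin centre of its underside. To be left alone.
- organiser: Loose clear tray with compartments, 160 x 220 x 35 mm, origin centre of its underside. To be left alone.
- screwdriver: Loose screwdriver lying on the table, 170 mm long. To be left alone.

How it is judged:
By the outcome, as a careful person would: the job done as asked, in the order asked, and still so for the second after the job is handed in, with the robot touching nothing.
It also fails if it takes over 72 s, if anything falls off the work surface, if the arm or the gripper's body presses on something with over 40 N, if the wrist force passes 120 N, or if a joint passes its speed limit or range.

## Working session

There is one attempt and no reset: what is moved stays moved. The work goes in short steps, each a Python script; the robot and the scene stay as the last script left them, time stands still between calls to the robot, and variables do not carry over. Pictures are saved under pics/ and viewed, at most 10 in all, crops included, and the job is handed in when it is done.

```bash
mkdir -p pics; cat > h.py <<'E'
import numpy as np, cv2
from bench import bot, kin, viewer, nets
from scipy.spatial.transform import Rotation as Rn
def save(im,n): cv2.imwrite('pics/'+n,cv2.cvtColor(im,cv2.COLOR_RGB2BGR))
E
python3 - <<'E'
from h import *
s=bot.sense(); print({k:np.round(v,3) for k,v in s.items()})
ims=[]
for c in ['side','top','wrist']:
    d=viewer.read_camera(c); print(c,list(d.keys())); print(np.round(d['intrinsics'],1).tolist()); print(np.round(d.get('extrinsics',d.get('mount')),3).tolist())
    for k in d:
        if k not in('img','intrinsics','extrinsics','mount'): print(k,d[k])
    save(d['img'],c+'0.png')
    for q in ['jig','guard','guard_fin','wing_grip','wing_key','notch']:
        try: r=nets.outline_of(c,q); print(q,[(round(float(x['confidence']),2),np.round(x['at']).tolist(),int(x['region'].sum())) for x in r[:2]])
        except Exception as e: print(q,e)
E
```

```text
{'time_s': np.float64(0.0), 'joints': array([ 1.31 ,  0.239, -0.014,  1.319,  0.   ,  1.571]), 'qvel': array([-0.001,  0.001,  0.   ,  0.002, -0.001,  0.001]), 'joint_torque': array([ 3.0000e-03, -5.3878e+01,  3.4644e+01,  1.8000e-02,  0.0000e+00,
       -0.0000e+00]), 'ee_pos': array([135.234, 506.802, 192.969]), 'tool_rot': array([-3.14 , -0.   ,  2.881]), 'force': array([-0.39 ,  0.361,  0.593]), 'wrist_torque': array([-0.001,  0.015, -0.044]), 'finger_force': np.float64(0.0), 'grip_width': np.float64(85.66)}
side ['img', 'intrinsics', 'extrinsics']
[[413.7, 0.0, 256.3], [0.0, 413.7, 190.9], [0.0, 0.0, 1.0]]
[[-0.953, 0.174, -0.249, 153.54], [-0.304, -0.531, 0.791, 1167.717], [0.006, 0.829, 0.559, 970.595], [0.0, 0.0, 0.0, 1.0]]
jig [(0.63, [246.0, 207.0], 3964)]
guard [(0.64, [259.0, 179.0], 1001)]
guard_fin [(0.94, [259.0, 183.0], 987)]
wing_grip []
wing_key []
notch [(0.64, [252.0, 191.0], 149)]
top ['img', 'intrinsics', 'extrinsics']
[[413.7, 0.0, 254.6], [0.0, 413.7, 195.2], [0.0, 0.0, 1.0]]
[[-0.007, 0.994, -0.113, 384.411], [-1.0, -0.004, 0.024, -7.384], [0.023, 0.113, 0.993, 1391.276], [0.0, 0.0, 0.0, 1.0]]
jig [(0.76, [245.0, 187.0], 5778)]
guard [(0.81, [263.0, 189.0], 2319)]
guard_fin [(0.71, [262.0, 185.0], 2460), (0.3, [358.0, 260.0], 193)]
wing_grip []
wing_key []
notch []
wrist ['img', 'intrinsics', 'mount']
[[290.7, 0.0, 257.1], [0.0, 290.7, 191.2], [0.0, 0.0, 1.0]]
[[0.0, 0.965, 0.262, 65.633], [1.0, -0.0, 0.0, 0.108], [0.001, 0.262, -0.965, -180.672], [0.0, 0.0, 0.0, 1.0]]
jig []
guard []
guard_fin []
wing_grip []
wing_key []
notch []
```

```bash
python3 - <<'E'
import cv2,numpy as np
a=cv2.imread('pics/side0.png')[90:290,150:350];b=cv2.imread('pics/top0.png')[90:290,150:350]
cv2.imwrite('pics/c0.png',np.hstack([cv2.resize(x,(400,400),interpolation=cv2.INTER_CUBIC) for x in(a,b)]))
E
```

```text
(no output)
```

View pics/c0.png

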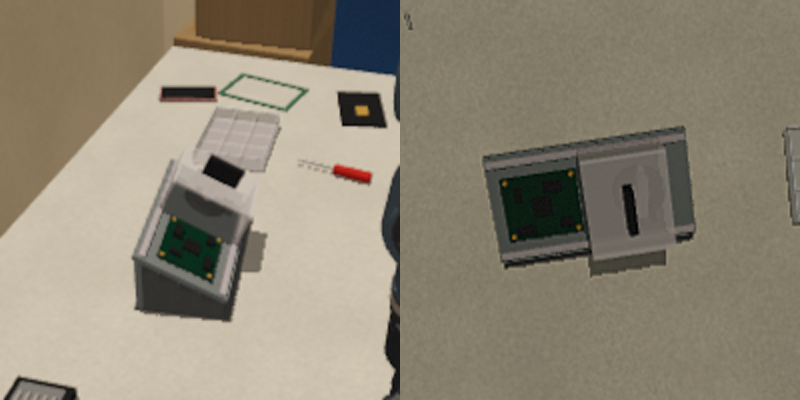

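View pics/top0.png

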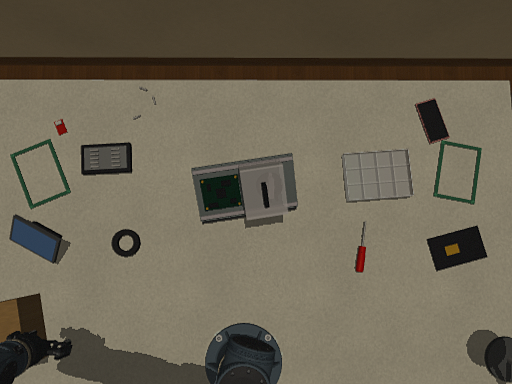

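```bash
cat >> h.py <<'E'
from scipy.optimize import least_squares
def cam(name):
    """returns img, K, T(cam->world)"""
    if name=='wrist':
        s=bot.sense(); d=viewer.read_camera(name)
        T=np.eye(4); T[:3,:3]=Rn.from_euler('xyz',s['tool_rot']).as_matrix(); T[:3,3]=s['ee_pos']
        return d['img'],d['intrinsics'],T@d['mount']
    d=viewer.read_camera(name); return d['img'],d['intrinsics'],d['extrinsics']
def proj(P,K,T):
    P=np.atleast_2d(P); c=(P-T[:3,3])@T[:3,:3]; c=c*[1,-1,-1]
    u=c@K.T; return u[:,:2]/u[:,2:]
def tri(obs):  # list of (px,K,T)
    f=lambda X: np.concatenate([proj(X,K,T)[0]-p for p,K,T in obs])
    r=least_squares(f,[450,0,100]); return r.x,np.abs(r.fun).max()
S=np.radians(25)
Rj=lambda yaw: Rn.from_euler('z',yaw).as_matrix()
Rd=np.array([[np.cos(S),0,-np.sin(S)],[0,1,0],[np.sin(S),0,np.cos(S)]]) # deck axes in jig (cols: upslope,y,normal)
def deck(p,x,y,yaw): # deck coords (about deck middle) -> world
    return np.array([x,y,0])+(np.array([0,0,85])+np.atleast_2d(p)@Rd.T)@Rj(yaw).T
E
python3 - <<'E'
from h import *
obs=[];sil=[]
for c,box in [('top',(255,175,277,215)),('side',(245,160,280,190))]:
    im,K,T=cam(c); g=im.max(2); m=np.zeros(g.shape,np.uint8); x0,y0,x1,y1=box
    m[y0:y1,x0:x1]=(g[y0:y1,x0:x1]<45); n,l,st,ce=cv2.connectedComponentsWithStats(m)
    i=1+np.argmax(st[1:,4]); r=cv2.minAreaRect(np.argwhere(l==i)[:,::-1].astype(np.float32)); print(c,st[i],ce[i],r)
    obs.append((ce[i],K,T))
    sil.append((cv2.boxPoints(r),K,T))
print(tri(obs))
X,_=tri(obs)
# jig outline from net, top view
nets_r=None
viewer.read_camera('top'); r=nets.outline_of('top','jig')[0]['region']
print(cv2.boxPoints(cv2.minAreaRect(np.argwhere(r)[:,::-1].astype(np.float32))))
_,K,T=cam('top')
for yaw in np.radians([6,8,10]):
    off=deck([[0,-75,93]],0,0,yaw)[0]; x,y=(X-off)[:2]
    print(np.degrees(yaw),x,y,X[2]-off[2]); print(np.round(proj(deck([[a,b,0] for a in(-99,99) for b in(-160,160)],x,y,yaw),K,T),1).tolist(), proj(deck([[-35,-75,113],[35,-75,113]],x,y,yaw),K,T).round(1).tolist())
E
```

```text
top [261 182   8  26 121] [264.72727273 194.4214876 ] ((264.7380065917969, 194.53494262695312), (25.045024871826172, 4.890057563781738), 82.40535736083984)
side [252 168  19  15 163] [261.00613497 175.42331288] ((261.0, 175.49998474121094), (17.441329956054688, 8.944271087646484), 26.56505012512207)
(array([525.17852835, -67.03034979, 170.70141918]), np.float64(0.10058206543163806))
[[190.6154  167.81139]
 [291.6367  152.589  ]
 [300.58606 211.98021]
 [199.56476 227.20259]]
6.000000000000001 556.4270832710837 11.667126642040131 1.4147949889284064
[[290.4, 211.4], [192.8, 222.2], [286.4, 152.3], [183.9, 163.1]] [[266.3, 207.8], [264.3, 185.3]]
8.0 553.6615451763835 12.70974510513635 1.4147949889284064
[[290.8, 210.4], [193.6, 224.6], [284.8, 151.6], [182.7, 165.9]] [[266.8, 207.8], [264.1, 185.4]]
10.0 550.8613049131535 13.65521254561881 1.414794988928378
[[291.2, 209.4], [194.5, 227.0], [283.3, 150.9], [181.6, 168.7]] [[267.3, 207.7], [263.8, 185.4]]
```

```bash
cat >> h.py <<'E'
def att(yaw,flip=False,turn=0.):
    """tool z=-n; tool y = +jig y (flip: -jig y), then turned about deck normal by turn (rad, ccw seen from above)"""
    D=Rj(yaw)@Rd@Rn.from_euler('z',turn).as_matrix()
    s=-1 if flip else 1
    return Rn.from_matrix(np.column_stack([-s*D[:,0],s*D[:,1],-D[:,2]])).as_euler('xyz')
E
python3 - <<'E'
from h import *
x,y,yaw=551,-0,np.radians(8)
F=np.array([525,-67,171]); n=Rj(yaw)@Rd[:,2]
for fl in (0,1):
  for d in (20,150): print(fl,d,np.round(kin.inverse_kinematics(F+n*d,att(yaw,fl)) if kin.inverse_kinematics(F+n*d,att(yaw,fl)) is not None else np.nan,2))
bot.line_to([135,507,350])
fl=0
bot.movep(F+n*150+np.array([0,0,0]),att(yaw,fl)); 
im,K,T=cam('wrist'); save(im,'w1.png'); np.savez('w1.npz',K=K,T=T)
bot.line_to(F+n*150+Rj(yaw)@np.array([0,80,0]),att(yaw,fl)); im,K,T=cam('wrist'); save(im,'w2.png'); np.savez('w2.npz',K=K,T=T)
print(bot.sense()['time_s'],bot.sense()['joints'].round(2))
a,b=[cv2.resize(cv2.imread(f'pics/w{i}.png'),(400,300)) for i in (1,2)]
cv2.imwrite('pics/w12.png',np.hstack([a,b]))
E
```

```text
0 20 [-0.23 -0.08 -0.49  0.75  0.15 -0.34]
0 150 [-0.29 -0.21 -0.29  1.09  0.18 -0.4 ]
1 20 [-0.23 -0.08 -0.49  0.75  0.15  2.8 ]
1 150 [-0.29 -0.21 -0.29  1.09  0.18  2.74]
5.6333 [-0.06 -0.26 -0.33  1.07  0.08 -0.18]
```

View pics/w12.png

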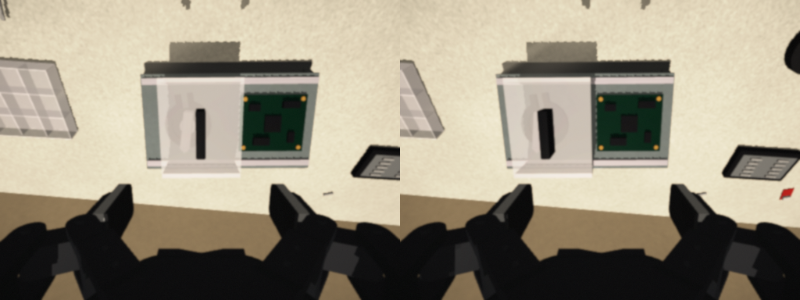

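```bash
python3 - <<'E'
from h import *
V=[]
for i,box in((1,(235,130,280,215)),(2,(165,125,210,215))):
    im=cv2.imread(f'pics/w{i}.png'); z=np.load(f'w{i}.npz'); m=np.zeros(im.shape[:2],np.uint8); x0,y0,x1,y1=box
    m[y0:y1,x0:x1]=im.max(2)[y0:y1,x0:x1]<60
    n,l,st,ce=cv2.connectedComponentsWithStats(m); k=1+np.argmax(st[1:,4]); print(st[k],ce[k])
    cs=np.argwhere(l==k)[:,::-1]; V.append((feat:=np.r_[cs.min(0)-.5,cs.max(0)+.5,ce[k], cs[cs[:,1]<cs[:,1].min()+8].mean(0)[0],cs[cs[:,1]>cs[:,1].max()-8].mean(0)[0]],z['K'],z['T']))
box=np.array([[a,b,c] for a in(-35,35) for b in(-7,7) for c in(-20,20)])
def model(p,K,T):
    W=p[:3]+box@Rd.T@Rj(p[3]).T; u=proj(W,K,T).astype(np.float32)
    s=16; h=cv2.convexHull(np.round(u*s).astype(np.int32))
    m=np.zeros((384*4,512*4),np.uint8); cv2.fillPoly(m,[np.round(cv2.convexHull(u)*4+1.5).astype(np.int32)],1)
    cs=np.argwhere(m)[:,::-1]/4-.375
    return np.r_[u.min(0),u.max(0),cs.mean(0),cs[cs[:,1]<cs[:,1].min()+8].mean(0)[0],cs[cs[:,1]>cs[:,1].max()-8].mean(0)[0]]
f=lambda p:np.concatenate([model(p,K,T)-o for o,K,T in V])
for y0 in (4,8,12):
    r=least_squares(f,[525,-67,171,np.radians(y0)],x_scale=[1,1,1,.01],diff_step=[2e-3,2e-2,1e-2,.2],loss='soft_l1'); print(r.x[:3],np.degrees(r.x[3]),r.cost)
print(f(r.x).round(1))
p=r.x; off=deck([[0,-75,93]],0,0,p[3])[0]; print('jig origin',p[:3]-off)
E
```

```text
[251 140  11  63 634] [256.43217666 170.67507886]
[ 177  140   21   63 1039] [186.95668912 169.99711261]
[528.56452905 -67.81612405 164.49821751] 7.388717485373212 4.286131752728849
[528.19574272 -67.87173497 164.77098473] 7.190128734626263 4.441522783227086
[529.64456942 -67.77274324 163.10819963] 7.416399820430752 4.425869164039602
[-1.2 -0.8  0.9  0.8 -0.7  0.2 -0.2 -1.  -0.2 -0.8  1.3  0.9  0.9  0.3
  1.2  0.5]
jig origin [558.93830691  11.67309948  -6.17842457]
```

```bash
python3 - <<'E'
from h import *
yaw=np.radians(8); F=np.array([527,-67.5,168.5]); D=Rj(yaw)@Rd; n=D[:,2]; jy=D[:,1]; A=att(yaw)
bot.line_to(F+n*120,A,200)
print(bot.line_to(F+n*40,A,150), bot.line_to(F-n*9,A,60,until_force=10))
bot.grip(0,40); s=bot.sense(); print(s['ee_pos'],s['grip_width'],s['force'],s['finger_force'])
p=s['ee_pos'].copy()
print(bot.line_to(p+jy*155,None,80,until_force=15)); s=bot.sense(); print((s['ee_pos']-p)@D,s['force'].round(1),s['grip_width'],s['time_s'])
bot.pause(.2);s=bot.sense();print((s['ee_pos']-p)@D,s['force'].round(1))
im,K,T=cam('top'); save(im,'t3.png')
E
```

```text
False False
[530.77223293 -66.94743213 160.33305566] -0.02642566512766497 [ 0.60877738  0.43106517 -0.78649973] 0.0
False
[ 1.16192883e-04  1.54702975e+02 -3.14188960e-02] [ 0.4 -1.2  0. ] -0.35265881631461987 10.725
[ 2.65239164e-02  1.54773350e+02 -6.63292924e-05] [ 0.  -0.3  0. ]
```

```bash
python3 - <<'E'
from h import *
im,K,T=cam('wrist'); save(im,'w3.png')
im2,K,T=cam('top'); im3,_,_=cam('side')
a=cv2.resize(im,(400,300)); b=cv2.resize(im2[130:250,170:330],(400,300)); c=cv2.resize(im3[120:270,180:380],(400,300))
save(np.vstack([np.hstack([a,b]),np.hstack([c,c*0])]),'m3.png')
E
```

```text
(no output)
```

View pics/m3.png

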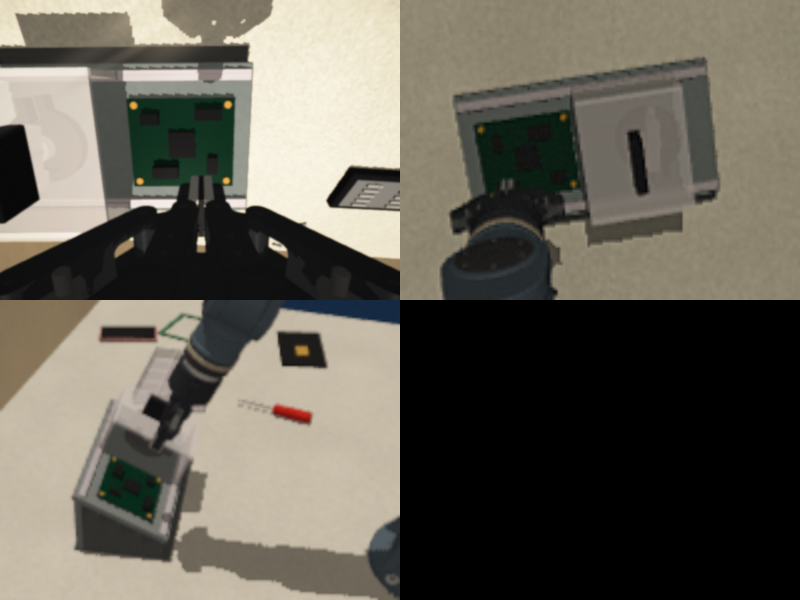

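```bash
python3 - <<'E'
from h import *
_,K1,T1=cam('top'); _,K2,T2=cam('side')
s=bot.sense(); print(s['ee_pos'],s['tool_rot'],s['grip_width'],s['joints'])
print(tri([((212.8,204),K1,T1),((257.5,192.5),K2,T2)]))
im,K,T=cam('wrist')
P=s['ee_pos']; print(proj(P,K1,T1),proj(P,K2,T2),proj(P,K,T))
F=np.array([527,-67.5,168.5]); yaw=np.radians(8);D=Rj(yaw)@Rd
for X in(F,): print(proj(X,K1,T1),proj(X,K2,T2),proj([X+D@[a,b,20] for a in(-35,35) for b in(-7,7)],K,T).round())
print(T1.round(3).tolist())
E
```

```text
[509.18655186  86.50660804 160.33461127] [ 3.14159055  0.43632865 -3.00204821] -0.07057620113305126 [ 0.17956105 -0.08363145 -0.58123459  0.63717113 -0.01690581  0.03627088]
(array([493.09067965,  84.25384568, 199.80633502]), np.float64(0.7150966688053018))
[[213.22746129 200.43826359]] [[251.96461752 201.59615047]] [[257.2747787  215.60124818]]
[[264.86262906 193.97822583]] [[260.46200513 175.77386691]] [[-48. 172.]
 [-22. 172.]
 [-16. 288.]
 [  8. 288.]]
[[-0.007, 0.994, -0.113, 384.411], [-1.0, -0.004, 0.024, -7.384], [0.023, 0.113, 0.993, 1391.276], [0.0, 0.0, 0.0, 1.0]]
```

```bash
python3 - <<'E'
from h import *
im,_,_=cam('side'); im2,_,_=cam('top'); w,_,_=cam('wrist')
f=lambda x:cv2.resize(x,(400,300),interpolation=cv2.INTER_CUBIC)
def mk(x,p):
    x=x.copy(); x[p[1],p[0]]=[255,0,0]; return x
save(np.vstack([np.hstack([f(mk(im,(252,202))[170:218,230:294]),f(mk(im2,(213,200))[180:228,185:249])]),np.hstack([f(mk(w,(257,216))[180:276,190:318]),f(w)*0])]),'m4.png')
E
```

```text
(no output)
```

View pics/m4.png

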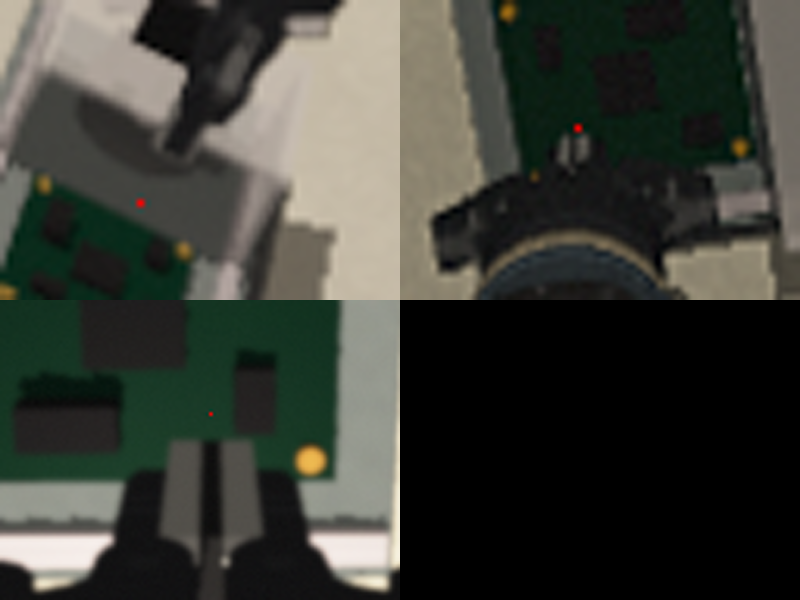

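```bash
python3 - <<'E'
from h import *
_,K1,T1=cam('top'); _,K2,T2=cam('side'); _,K,T=cam('wrist'); s=bot.sense(); R=Rn.from_euler('xyz',s['tool_rot']).as_matrix()
for o in ([((212.7,201.6),K1,T1),((258,194.3),K2,T2)],[((212.7,201.6),K1,T1),((258,194.3),K2,T2),((257.3,225),K,T)]):
    X,e=tri(o); print(X,e,(X-s['ee_pos'])@R)
for d in (0,10,20,30,40):
  for xx in (-11,0,11):
    P=s['ee_pos']+R@[xx,0,-d]; print(d,xx,proj(P,K1,T1)[0].round(1),proj(P,K2,T2)[0].round(1),proj(P,K,T)[0].round(1), proj(s['ee_pos']+R@[xx,11,-d],K,T)[0].round(1))
E
```

```text
[496.81245867  84.17503863 192.60300382] 2.28697123716222 [ -2.23683962  -0.61800731 -34.57058399]
[494.60987804  84.37394334 183.01765413] 3.0128523412988386 [  3.76561518  -0.11426395 -26.79326877]
0 -11 [212.6 197. ] [249.1 200.2] [257.3 231.1] [273.7 231.1]
0 0 [213.2 200.4] [252.  201.6] [257.3 215.6] [274.  215.6]
0 11 [213.8 203.9] [254.9 203. ] [257.3 199.6] [274.3 199.6]
10 -11 [212.6 198.1] [250.3 198.1] [257.3 237.3] [274.6 237.3]
10 0 [213.2 201.5] [253.2 199.5] [257.3 221. ] [274.9 221.1]
10 11 [213.8 205. ] [256.1 201. ] [257.3 204.3] [275.2 204.3]
20 -11 [212.6 199.1] [251.5 196. ] [257.3 244.2] [275.6 244.2]
20 0 [213.1 202.7] [254.4 197.5] [257.3 227.1] [275.9 227.2]
20 11 [213.7 206.1] [257.4 198.9] [257.3 209.5] [276.2 209.5]
30 -11 [212.5 200.3] [252.8 193.9] [257.3 251.9] [276.6 251.9]
30 0 [213.1 203.8] [255.7 195.3] [257.3 234. ] [277. 234.]
30 11 [213.7 207.3] [258.6 196.8] [257.3 215.4] [277.3 215.4]
40 -11 [212.5 201.4] [254.  191.8] [257.3 260.5] [277.8 260.6]
40 0 [213.1 204.9] [257.  193.2] [257.3 241.6] [278.2 241.6]
40 11 [213.6 208.5] [259.9 194.7] [257.3 222. ] [278.6 222. ]
```

```bash
python3 - <<'E'
from h import *
yaw=np.radians(8); F=np.array([527,-67.5,168.5]); D=Rj(yaw)@Rd; n=D[:,2]; jy=D[:,1]; A=att(yaw)
bot.line_to(F+n*25+jy*155,A,200); bot.line_to(F+n*25,A,200)
hit=bot.line_to(F-n*45,A,50,until_force=5); s=bot.sense(); print(hit,(s['ee_pos']-F)@D,s['force'])
if hit:
    h=(s['ee_pos']-F)@n
    bot.line_to(F+n*(h+30),A,150); bot.grip(85)
    print(bot.line_to(F+n*(h-31),A,60,until_force=10))
    bot.grip(0,40); s=bot.sense(); print((s['ee_pos']-F)@D,s['grip_width'],s['finger_force'],s['force'])
print(bot.sense()['time_s'])
E
```

```text
True [ -0.14905584  -0.25604149 -15.87233401] [-4.51288481 -2.28826039  7.54232905]
False
[ 4.88355510e-02  6.19640993e-03 -4.67340858e+01] 13.435813038275482 39.12152409553528 [-2.66323355 -0.19380705  3.31388967]
16.6167
```

```bash
python3 - <<'E'
from h import *
yaw=np.radians(8); D=Rj(yaw)@Rd; n=D[:,2]; jy=D[:,1]
p=bot.sense()['ee_pos'].copy()
print(bot.line_to(p+jy*152,None,70,until_force=18)); s=bot.sense(); q=s['ee_pos']; print((q-p)@D,s['force']@D,s['grip_width'],s['time_s'])
np.savez('g.npz',shut=p,open=q)
bot.grip(60); bot.line_to(q+n*60,None,150)
V=q+n*60-jy*150
for i,dd in enumerate((V+n*10, V+n*10-jy*50)):
    bot.line_to(dd+n*20-D[:,0]*0,None,200); im,K,T=cam('wrist'); save(im,f'v{i}.png'); np.savez(f'v{i}.npz',K=K,T=T)
    for k in ('wing_grip','wing_key','notch','guard_fin'):
        r=nets.outline_of('wrist',k); print(k,[(round(float(x['confidence']),2),np.round(x['at'],1).tolist(),int(x['region'].sum())) for x in r[:2]])
        if r: np.save(f'v{i}_{k}.npy',r[0]['region'])
print(bot.sense()['time_s'])
a,b=[cv2.imread(f'pics/v{i}.png') for i in (0,1)]
cv2.imwrite('pics/v01.png',np.vstack([cv2.resize(x[60:260,60:460],(600,300)) for x in(a,b)]))
E
```

```text
True
[ -1.13826093 127.07436832   0.51150134] [ 0.52054521 -5.62836187  4.63656527] 13.402704911572386 18.25
wing_grip [(0.82, [258.6, 185.1], 1436), (0.61, [433.0, 178.5], 26973)]
wing_key [(0.96, [256.8, 185.2], 1398), (0.29, [265.6, 172.0], 3961)]
notch [(0.8, [248.8, 166.5], 3854)]
guard_fin [(0.86, [432.7, 178.5], 26720)]
wing_grip [(0.84, [310.1, 186.1], 1670)]
wing_key [(0.78, [311.2, 186.5], 1716)]
notch [(0.65, [293.1, 168.4], 3388)]
guard_fin [(0.83, [462.3, 188.1], 18674)]
21.125
```

View pics/v01.png

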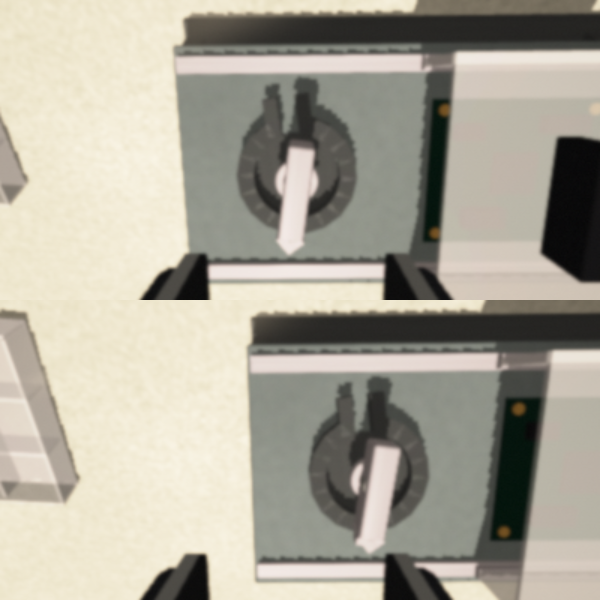

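```bash
cat >> h.py <<'E'
YAW=np.radians(8.3); DK=Rj(YAW)@Rd
g=lambda: np.load('g.npz')
def O():  # estimated axis point on deck: fin open TCP -150 jy, fin centre height 93; TCP was 46.7 below F
    q=g()['open']; return q-150*DK[:,1]+DK[:,2]*(46.7-93)
def dk(p,o=None): return (O() if o is None else o)+np.atleast_2d(p)@DK.T
def ortho(im,K,T,z,half=70,s=4):
    c=np.float32([[-half,-half],[half,-half],[half,half],[-half,half]])
    src=proj(dk(np.c_[c,np.full(4,z)]),K,T).astype(np.float32); dst=((c+half)*s).astype(np.float32)
    return cv2.warpPerspective(im,cv2.getPerspectiveTransform(src,dst),(2*half*s,2*half*s))
E
python3 - <<'E'
from h import *
from scipy.optimize import minimize
print('O',O())
V=[]
for i in(0,1):
    z=np.load(f'v{i}.npz'); V.append((cv2.imread(f'pics/v{i}.png'),z['K'],z['T'],np.load(f'v{i}_wing_grip.npy')))
pl=[]
for im,K,T,m in V:
    o=ortho(im,K,T,14); pl.append(o)
cv2.imwrite('pics/ortho.png',cv2.resize(np.hstack(pl),(800,400)))
# wing fit
xy=np.array([[-28,-8],[33,-8],[41,0],[33,8],[-28,8]],float)
def mask(p,K,T,top=False):
    c,s=np.cos(p[2]),np.sin(p[2]); q=xy@np.array([[c,s],[-s,c]])+p[:2]
    P=np.vstack([np.c_[q,np.full(5,p[3]+h)] for h in(-16,16)]); u=proj(dk(P),K,T)*4+1.5
    m=np.zeros((1536,2048),np.uint8); cv2.fillPoly(m,[cv2.convexHull(u.astype(np.float32)).round().astype(np.int32)],1)
    return cv2.resize(m.astype(np.float32),(512,384),interpolation=cv2.INTER_AREA)
def cost(p):
    r=0
    for im,K,T,m in V:
        a=mask(p,K,T); r+=1-np.minimum(a,m).sum()/np.maximum(a,m).sum()
    return r
best=None
for a in (-.2,0,.2):
    st=np.array([0,0,a,43.]); sx=np.vstack([st]+[st+d for d in np.diag([6,6,.2,6])])
    r=minimize(cost,st,method='Nelder-Mead',options=dict(initial_simplex=sx,maxiter=250)); print(r.x[:2].round(1),np.degrees(r.x[2]).round(1),r.x[3].round(1),r.fun)
# collar fit per ortho: dark pixels
for o in pl:
    d=(o.max(2)<95).astype(np.uint8); d=cv2.morphologyEx(d,cv2.MORPH_OPEN,np.ones((5,5)))
    print('dark frac',d.mean())
cv2.imwrite('pics/dark.png',cv2.resize(np.hstack(pl),(800,400)))
E
```

```text
O [568.69616214 -84.67912772  84.18565013]
[-0.6  0.2] -7.2 44.9 0.2656625509262085
[-0.7  0. ] -7.0 46.3 0.28331565856933594
[-0.1  0.5] -7.1 42.6 0.25850677490234375
dark frac 0.23229910714285715
dark frac 0.2470440051020408
```

View pics/ortho.png

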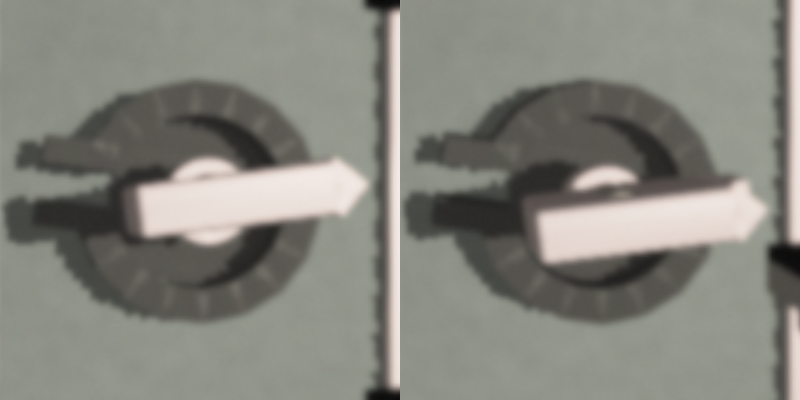

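```bash
cat > turn.py <<'E'
from h import *
P=lambda h:dk([[-0.3,0.3,h]])[0]
w0,nt=np.radians(-7.1),np.radians(-174)
def A(t): return att(YAW,False,t)
if __name__=='__main__':
    q6=[]
    for t in np.linspace(w0,nt,6):
        k=kin.inverse_kinematics(P(-6),A(t)); q6.append(None if k is None else np.round(k,2).tolist())
    print(q6)
    bot.line_to(P(50),A(w0),200); 
    print(bot.line_to(P(-6),A(w0),70,until_force=10)); bot.grip(0,40)
    s=bot.sense(); print(s['grip_width'],s['force']@DK,((s['ee_pos']-P(0))@DK).round(1),s['joints'].round(2),s['time_s'])
    im,K,T=cam('wrist'); save(im,'x0.png')
E
python3 turn.py
```

```text
[[-0.24, 0.13, -0.6, 0.44, 0.16, -0.23], [-0.24, 0.13, -0.6, 0.44, 0.16, 0.35], [-0.24, 0.13, -0.6, 0.44, 0.16, 0.94], [-0.24, 0.13, -0.6, 0.44, 0.16, 1.52], [-0.24, 0.13, -0.6, 0.44, 0.16, 2.1], [-0.24, 0.13, -0.6, 0.44, 0.16, 2.68]]
False
16.148055014460514 [-0.2815535  -0.14082186  2.24434616] [ 0.2 -0.  -5.7] [-0.24  0.13 -0.6   0.44  0.16 -0.23] 23.1833
```

```bash
python3 - <<'E'
from turn import *
for t in np.linspace(w0,nt,6)[1:]:
    bot.line_to(P(-6),A(t),150)
    s=bot.sense(); print(round(s['time_s'],2),s['force']@DK,s['wrist_torque'].round(2),s['grip_width'].round(1))
im,K,T=cam('wrist'); save(im,'x1.png'); np.savez('x1.npz',K=K,T=T)
o=ortho(im,K,T,14); cv2.imwrite('pics/x1m.png',np.hstack([cv2.cvtColor(cv2.resize(o,(400,400)),cv2.COLOR_RGB2BGR),cv2.resize(cv2.imread('pics/x1.png'),(400,400))]))
E
```

```text
Traceback (most recent call last):
AttributeError: 'float' object has no attribute 'round'
```

```bash
python3 - <<'E'
from turn import *
for t in np.linspace(w0,nt,6)[2:]:
    bot.line_to(P(-6),A(t),150)
    s=bot.sense(); print(round(s['time_s'],2),(s['force']@DK).round(1),s['wrist_torque'].round(2),s['grip_width'])
im,K,T=cam('wrist'); save(im,'x1.png'); np.savez('x1.npz',K=K,T=T)
o=ortho(im,K,T,14); cv2.imwrite('pics/x1m.png',np.hstack([cv2.cvtColor(cv2.resize(o,(400,400)),cv2.COLOR_RGB2BGR),cv2.resize(cv2.imread('pics/x1.png'),(400,400))]))
E
```

```text
24.7 [ -2.9 -16.4   1.4] [-3.24  0.51 -0.98] 16.279984455752462
25.43 [-3.9  1.6  4.1] [-0.06  1.21  0.24] 16.670280530003822
26.17 [-3.2  3.9 -1.8] [0.61 1.05 0.16] 16.201354773383766
26.9 [-3.2  2.  -3.4] [0.11 1.04 0.6 ] 16.430055090615653
```

View pics/x1m.png

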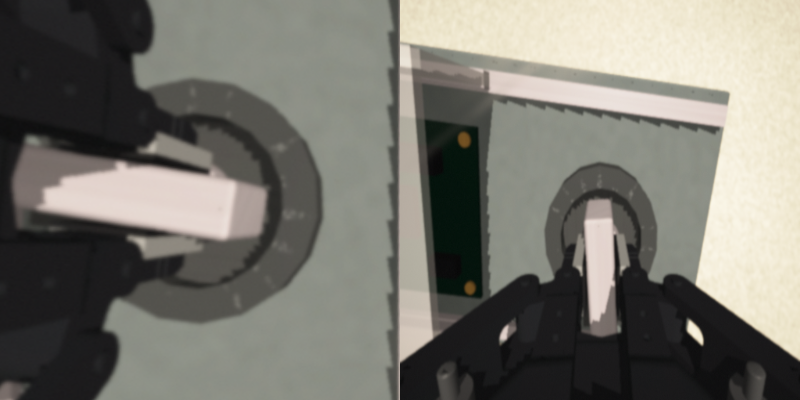

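```bash
python3 - <<'E'
from turn import *
for d in (0,2,-2,4,-4):
    t=nt+np.radians(d)
    bot.line_to(P(-6),A(t),100)
    hit=bot.line_to(P(-20),A(t),40,until_force=14)
    s=bot.sense(); hh=((s['ee_pos']-P(0))@DK).round(1); print(d,hit,hh,(s['force']@DK).round(1),s['grip_width'],round(s['time_s'],2))
    if hh[2]<-12.5: break
E
```

```text
0 True [ -0.2   0.3 -16.8] [ 4.1 -0.5 -4.8] 16.544637841900403 27.52
```

```bash
python3 - <<'E'
from turn import *
bot.grip(45); bot.line_to(P(55),A(nt),150); bot.grip(0,40)
hit=bot.line_to(P(5),A(nt),50,until_force=12); s=bot.sense(); print(hit,((s['ee_pos']-P(0))@DK).round(1),(s['force']@DK).round(1))
bot.line_to(P(75),A(nt),150); bot.grip(85)
bot.line_to(P(75)+0*DK[:,0],A(np.radians(-90)),300); bot.line_to(P(75),A(0),300)
im,K,T=cam('wrist'); save(im,'y0.png'); np.savez('y0.npz',K=K,T=T); print(bot.sense()['time_s'])
o=cv2.resize(ortho(im,K,T,14),(400,400)); save(np.hstack([o,cv2.resize(im,(400,400))]),'y0m.png')
E
```

```text
True [-0.3  0.1 12.7] [-1.6  0.8 17.7]
34.575
```

View pics/y0m.png

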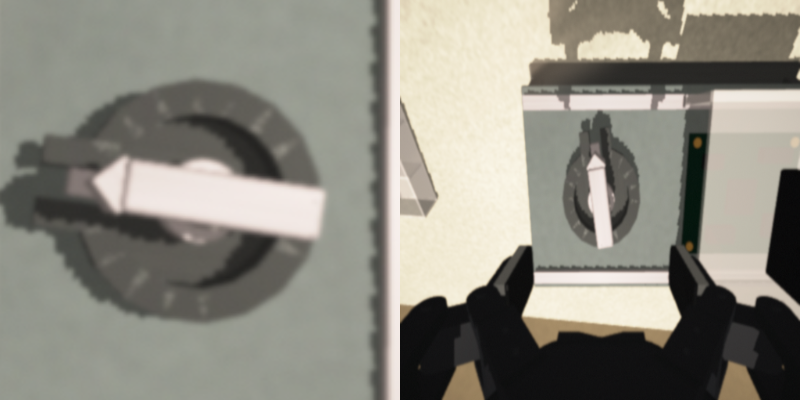

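```bash
python3 - <<'E'
from h import *
q=g()['open']; D=DK; n=D[:,2]; jy=D[:,1]; A=att(YAW)
bot.line_to(q+n*75,A,250); print(bot.line_to(q,A,90,until_force=10)); bot.grip(0,40)
s=bot.sense(); p=s['ee_pos'].copy(); print(((p-q)@D).round(1),s['grip_width'],(s['force']@D).round(1))
print(bot.line_to(p-jy*156,None,70,until_force=18)); s=bot.sense(); e=s['ee_pos'];print(((e-p)@D).round(1),((e-q)@D).round(1),s['grip_width'],(s['force']@D).round(1),s['time_s'])
E
```

```text
False
[0.1 0.1 0.2] 13.649052238716981 [-2.1 -0.3  5.5]
True
[   0.5 -149.6   -0.2] [   0.6 -149.5   -0. ] 13.21698787439724 [0.6 2.7 3.7] 38.9167
```

```bash
python3 - <<'E'
from h import *
jy=DK[:,1]; n=DK[:,2]; q=g()['open']; p=bot.sense()['ee_pos'].copy()
print(bot.line_to(p-jy*3,None,30,until_force=15)); s=bot.sense(); print(((s['ee_pos']-q)@DK).round(1),(s['force']@DK).round(1))
bot.grip(60); bot.line_to(s['ee_pos']+n*70,None,120); bot.line_to(s['ee_pos']+n*120-DK[:,0]*60,None,200)
a,_,_=cam('wrist'); b,_,_=cam('top'); c,_,_=cam('side')
f=lambda x:cv2.resize(x,(400,300)); save(np.vstack([np.hstack([f(a),f(b)]),np.hstack([f(c),f(c[120:270,180:380])])]),'z.png')
s=bot.sense(); print(s['time_s'],s['force'])
E
```

```text
True
[   0.7 -149.     0. ] [1.4 4.4 4.3]
41.0583 [ 0.54165061  0.12437702 -0.60721117]
```

View pics/z.png

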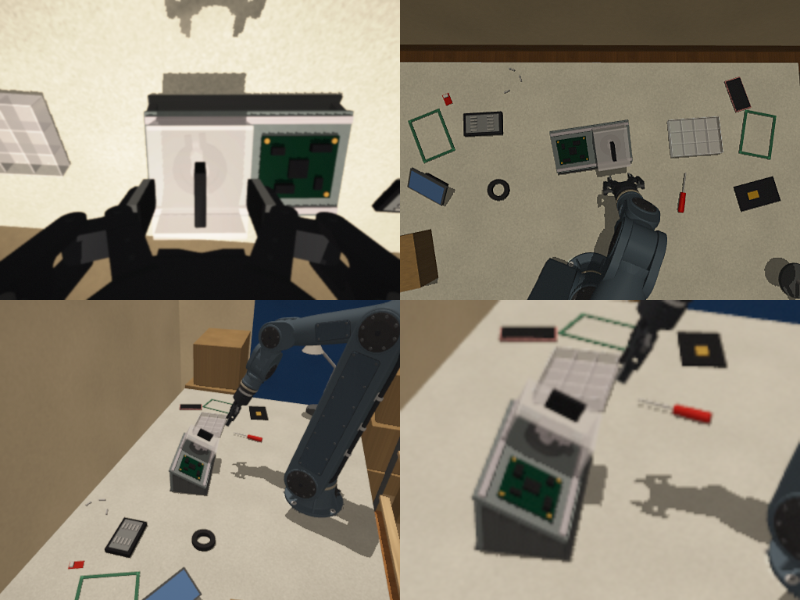

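```bash
python3 - <<'E'
from h import *
jy=DK[:,1]; n=DK[:,2]; f=g()['open']-149.3*jy
bot.grip(0); b=f+45*jy; A=att(YAW)
bot.line_to(b+n*90,A,200); print(bot.line_to(b+n*3,A,100,until_force=10))
print(bot.line_to(b+n*3-jy*45,A,30,until_force=20)); s=bot.sense(); print(((s['ee_pos']-f)@DK).round(1),(s['force']@DK).round(1))
p=s['ee_pos']; bot.line_to(p+jy*20,None,100); bot.line_to(p+jy*20+n*90,None,150); bot.line_to(p+n*140-DK[:,0]*60,None,200)
s=bot.sense(); print(s['time_s'],s['force'].round(1))
bot.close_job()
E
```

```text
False
True
[-0.1 20.8  2.8] [1.6 5.4 2.9]
45.7917 [-0.3  0.3 -0.9]
the job is handed in; nothing more can be done
```

The job is handed in at about 46 s: the wing's key sits fully down in the notch (checked by touch and in the picture), the guard is shut against its stop and let go, and the other things on the table look untouched in the last pictures.

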